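# Free the stuck nested beaker, stand it on the coaster and lid it

## Task

The blue stoneware beaker is nested in a terracotta crock and its silicone grip holds it tight: work it loose and lift it straight up and out, keeping it upright and leaving the crock standing where it is. Set the beaker down gently, upright in the middle of the round cork coaster, let go, and then put the blue domed lid on it as gently, knob up and fully seated. Leave the white lidded beaker and its crock, the wooden bowl and the whisk alone.

Things in the scene. Friction and masses are not known exactly. Their poses are not given: they have to be found in the camera images.
- beaker_center (a point): Centre (on the axis, 52.5 mm above the underside) of the blue stoneware beaker: straight round cup, 60 mm outside diameter, 105 mm tall, wall 4.5 mm, 0.2 to 0.4 kg; z up along its axis. It starts nested in a crock, its foot 45 mm above the crock's underside; its top 50 mm stand clear above the crock's rim and can be gripped across the diameter.
- beaker: The same beaker; origin at the centre of its underside.
- crock: Loose terracotta crock (1.7 kg) holding the blue beaker: 110 mm diameter, 100 mm tall, mouth 76 mm. Origin at the centre of its underside, z up. Four sprung silicone pads in its mouth grip the beaker's side: friction resists the lift with about 5 to 15 N over the first 40 mm; the foot clears the rim after 55 mm. A slow straight pull leaves the crock standing; a tilted or jerky one may tip it.
- coaster_top (a point): Centre of the upper face of the flat round cork coaster, 110 mm diameter, 6 mm thick, fixed on the glass shelf (shelf top 12 mm above the work surface). z up.
- lid_center (a point): Centre (28 mm above its underside, on its axis, z up) of the blue domed lid, 66 mm diameter, 56 mm tall, 0.1 kg: plug 40 mm wide, 8 mm deep; flange 66 mm wide that rests on the beaker's rim; low dome up to 24 mm; upright cylindrical knob, 22 mm diameter, 24 to 56 mm above the underside. It starts on the glass shelf, knob up. Seated, this point is 72.5 mm above the beaker's centre.
- lid: The same lid; origin at the centre of its underside.
- white_crock: The other, like terracotta crock, which holds the white beaker; origin at the centre of its underside. Leave alone.
- white_beaker_center (a point): Centre of the white beaker (same size as the blue one) nested in the other crock, with its white domed lid on; total height with crock and lid 198 mm. Leave alone.
- white_lid_center (a point): Centre of the white domed lid on the white beaker. Leave alone.
- bowl: Carved wooden bowl, 130 mm diameter, 55 mm tall, on the shelf near a far corner; origin at the centre of its underside. Leave alone.
- whisk_center (a point): Steel mini whisk, 190 mm long, 30 mm high, lying on the shelf; point at mid-length, x along it towards the wires. Leave alone.

How it is judged:
On the way, in this order (a step that is already met when the one before it is completed fails the run):
1. the blue beaker has been lifted straight up until its foot is clear above the crock's rim, still over the crock and upright, the crock still standing (z of beaker_center in the frame of crock above 0.153 m and horizontal distance between beaker_center and crock below 0.035 m and angle between beaker_center's own z axis and vertical below 0.25 rad).
2. the beaker stands upright on the coaster, its whole foot on the cork, let go and still (horizontal distance between beaker_center and coaster_top below 0.02 m and z of beaker_center in the frame of coaster_top between 0.047 and 0.057 m and angle between beaker_center's own z axis and vertical below 0.1 rad and linear speed of beaker below 0.02 m/s and contact force between the fingers and beaker below 0.1 N), for 0.2 s.
At the end, for the whole second after the job is handed in: The blue beaker stands upright (0.1 rad) on the coaster, within 20 mm of its centre; the blue lid sits knob up on its rim (height within 3 mm, tilt under 0.08 rad, axis within 9 mm); both are let go and at rest; the crock stands upright within 30 mm of where it was (horizontal distance between beaker_center and coaster_top below 0.02 m and z of beaker_center in the frame of coaster_top between 0.047 and 0.057 m and angle between each of beaker_center, crock's own z axis and vertical below 0.1 rad and linear speed of each of beaker, lid below 0.02 m/s and horizontal distance between lid_center and beaker_center below 0.009 m and z of lid_center in the frame of beaker_center between 0.069 and 0.0755 m and angle between the z axis of lid_center and the z axis of beaker_center, either way round below 0.08 rad and angle between lid_center's own z axis and vertical below 0.15 rad and distance of crock from where it was at the start of the episode below 0.03 m); the robot touches nothing.
It fails at once if the crock of the blue beaker is lifted (20 mm), tipped (over 0.2 rad) or shifted over 30 mm (distance of crock from where it was at the start of the episode above 0.03 m or angle between crock's own z axis and vertical above 0.2 rad or height (world z) of crock above 0.032 m).
It fails at once if the blue beaker is tipped more than 0.45 rad (angle between beaker_center's own z axis and vertical above 0.45 rad).
It fails at once if the beaker or the lid is dropped: it falls freely more than about 18 mm (faster than 0.6 m/s with the fingers off it) ((linear speed of beaker above 0.6 m/s and contact force between the fingers and beaker below 0.1 N) or (linear speed of lid above 0.6 m/s and contact force between the fingers and lid below 0.1 N)).
It fails at once if the white beaker, its lid or its crock is disturbed (over 20 mm) (distance of any of white_beaker_center, white_crock, white_lid_center from where it was at the start of the episode above 0.02 m).
It fails at once if the wooden bowl or the whisk is moved over 30 mm (distance of any of bowl, whisk_center from where it was at the start of the episode above 0.03 m).
It also fails if it takes over 61 s, if anything falls off the work surface, if the arm or the gripper's body presses on something with over 40 N, if the wrist force passes 120 N, or if a joint passes its speed limit or range.

## Robot

A 7-joint arm with a two-finger parallel gripper is mounted at the origin on the work surface. World frame = base frame: x ahead of the robot, y to its left, z up, the work surface at z = 0. Lengths are in m, angles in rad, forces in N, time in s.
With the tool pointing down it reaches from about 0.4 to 0.85 m from the base axis. Payload 4.5 kg.
Tool frame: the origin (TCP) lies on the centre line of the jaws, within the pads' length; the fingertips stand 8 mm ahead of it and the grasp point (between the pads) lies 11 mm behind it; z points along the fingers, x is the direction in which the jaws open and shut, and the axes are right-handed (so a half turn about z gives the same grasp; the last joint's range is limited). The gripper opens to 88 mm and grips with 3 to 60 N. Pads are 18 mm wide; open, the fingers measure 123 mm over their backs; the gripper's body (75 mm by 187 mm) begins 45 mm behind the grasp point.
Start: joints at [-1.195, 0.689, -0.195, 1.565, 0.157, 0.902, -0.215], TCP at [0.209, 0.589, 0.223] pointing down, gripper open.
Joint ranges: [-3.01, 3.01], [-0.46, 2.08], [-1.47, 1.51], [0.13, 2.56], [-1, 4.14], [0.04, 2.09], [-2.66, 2.66]. Speed limits (rad/s): [2.57, 2.57, 3.14, 3.14, 3.14, 3.14, 3.14].

## Interface

Orientations are given as a unit quaternion [x, y, z, w].
In Python, from plant import r gives the robot as it stands.
- The arm moves only by the shell command python3 -m pendant 'ROWS' [FORCE]. ROWS is JSON, a list of rows, each a list of 3 entries, a list of its own where there are three numbers: the turn, a rotation vector about the tool's x, y, z in rad, then the shift along the tool's x, y, z in m, then the opening, from 0 (shut) to 1 (fully open). In form: [[[wx, wy, wz], [tx, ty, tz], claw], ...]. A call has 1 to 10 rows; each row is the pose to reach, as a shift and turn from the pose commanded when the call began, along the tool's axes at that moment; what a row does not reach only later rows make up. A row lasts 1/10 s, in which the tool goes at most 50 mm and 8.59 degrees, less where a joint would pass 70% of its speed; a pose out of reach is approached as far as the arm can. A call with a gripper value outside its range is refused whole. The fingers move at their own pace and stop on an object; FORCE is the grip in N (left out, the last holds). Time passes only in rows, so rows that repeat a pose let the fingers close. It gives the time, the measured TCP pose, the force and the opening at its end, in the units of the state.
- r.get_state(): the state, without advancing time (a new reading comes with each control period).
- r.snapshot(name): name is "scene" or "top" or "wrist"; returns a dict with "image" (384x512x3 uint8, red, green, blue), "mtx" (3x3 intrinsics, pixels), "dist" ([k1, k2, p1, p2, k3] as OpenCV has them; the pictures are not rectified), "R" (3x3) and "t" (3): a world point X has camera coordinates R X + t; the wrist camera has in their place "T_tool_cam" (4x4, takes a point from camera to tool coordinates, whose origin is the TCP and whose axes are the tool frame's). Camera axes: x right, y down, z forward; pixel columns grow to the right and rows downward; lengths in m; the calibration is good to about 2 mm. A picture is of the moment at which its call begins: read the wrist's pose just before it. There is no depth.
- r.finish_job(): hands the job in, once; it reports no verdict.
The state is a dict: "clock": time; "q": joint angles; "qd": joint speeds; "joint_torque": joint torques, N m; "tool_pos": TCP position; "eef_rot": TCP orientation; "contact_force": force on the tool from outside, world axes, zero at the start; "moment": the same for the moment, N m; "opening": opening from 0.0 (shut) to 1.0 (fully open).
Only numpy, scipy, OpenCV 4.12 (cv2) and the standard library are available. Lean on these libraries where they do the work, as an engineer would, in place of code of your own. Each camera call takes 0.05 s, during which the arm holds its last target. There are 200 camera calls.

## Working session

There is one attempt and no reset: what is moved stays moved. The work goes in short steps, Python scripts to look and compute and a shell command to move; the robot and the scene stay as the last step left them, time stands still between calls to the robot, and variables do not carry over. Pictures are saved under pics/ and viewed, about 8 in all and at most 12, crops included, and the job is handed in when it is done.

```bash
ls; mkdir -p pics
python3 - <<'E'
from plant import r
import cv2,numpy as np,pickle
s=r.get_state();print({k:np.round(v,3) for k,v in s.items()})
d={}
for n in("scene","top"):
    d[n]=r.snapshot(n);cv2.imwrite(f"pics/{n}0.png",d[n]["image"][:,:,::-1])
    c=d[n];print(n,np.round(c["mtx"],1).tolist(),c["dist"],np.round(c["R"],3).tolist(),np.round(-c["R"].T@c["t"],3))
pickle.dump(d,open("c0.pkl","wb"))
E
```

```text
pics
{'clock': np.float64(0.0), 'q': array([-1.195,  0.69 , -0.195,  1.566,  0.157,  0.902, -0.215]), 'qd': array([ 0.001,  0.001,  0.   , -0.001,  0.   ,  0.001,  0.003]), 'joint_torque': array([ 0.0000e+00, -5.2757e+01, -1.2670e+00, -1.5343e+01, -5.3000e-02,
        7.0000e-03,  0.0000e+00]), 'tool_pos': array([0.209, 0.588, 0.222]), 'eef_rot': array([ 0.817,  0.577, -0.001,  0.001]), 'contact_force': array([ 0.303, -0.403,  0.253]), 'moment': array([ 0.005, -0.021, -0.046]), 'opening': np.float64(0.998)}
scene [[351.0, 0.0, 252.2], [0.0, 351.0, 193.6], [0.0, 0.0, 1.0]] [-0.09281488  0.          0.          0.          0.        ] [[0.637, 0.771, -0.015], [0.457, -0.393, -0.798], [-0.621, 0.501, -0.602]] [ 1.131 -0.537  0.704]
top [[374.8, 0.0, 253.4], [0.0, 374.8, 187.8], [0.0, 0.0, 1.0]] [0.03523516 0.         0.         0.         0.        ] [[0.025, -0.999, -0.025], [-0.986, -0.021, -0.166], [0.165, 0.029, -0.986]] [ 0.382 -0.098  1.14 ]
```

View pics/top0.png

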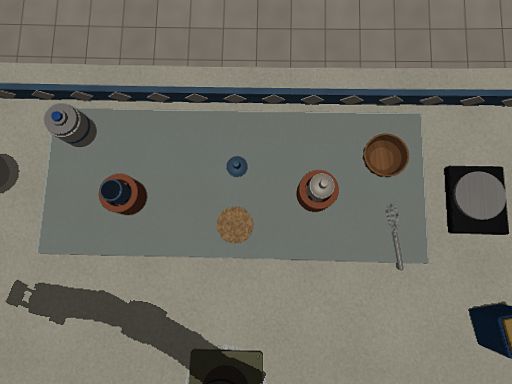

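View pics/scene0.png

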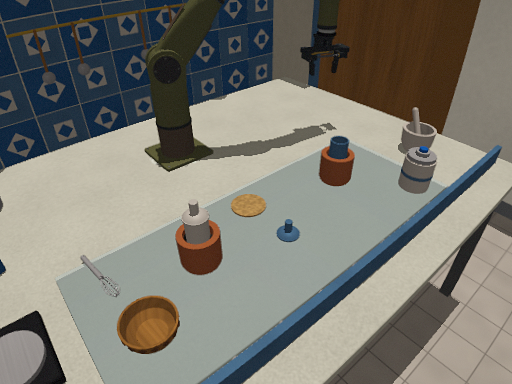

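```bash
cat > h.py <<'E'
import cv2,numpy as np,pickle
from scipy.optimize import least_squares
def proj(c,P):
    return cv2.projectPoints(np.asarray(P,float),cv2.Rodrigues(c["R"])[0],np.asarray(c["t"],float),c["mtx"],np.asarray(c["dist"],float))[0][:,0]
def cyl(x,y,parts):  # (radius,z)
    a=np.linspace(0,2*np.pi,48)
    return np.concatenate([np.c_[x+R*np.cos(a),y+R*np.sin(a),0*a+z] for R,z in parts])
def hullmask(c,P):
    m=np.zeros((384*4,512*4),np.uint8);h=cv2.convexHull(((proj(c,P)+.5)*4).astype(np.float32))
    cv2.fillPoly(m,[h.astype(np.int32)],255);return m
def model(c,x,y,groups):
    m=0
    for g in groups:m=m|hullmask(c,cyl(x,y,g))
    M=cv2.moments(m,True);return np.array([M["m10"],M["m01"]])/M["m00"]/4-.5+.125, M["m00"]/16
def blob(c,box,f):
    x0,y0,x1,y1=box;h=cv2.cvtColor(c["image"],cv2.COLOR_RGB2HSV)
    m=np.zeros((384,512),np.uint8);m[y0:y1,x0:x1]=f(h)[y0:y1,x0:x1]
    n,l,s,ce=cv2.connectedComponentsWithStats(m);k=1+np.argmax(s[1:,4]);return ce[k],s[k]
E
python3 - <<'E'
from h import *
d=pickle.load(open("c0.pkl","rb"))
blue=lambda h:((h[...,0]>95)&(h[...,0]<125)&(h[...,1]>100)).astype(np.uint8)
cork=lambda h:((h[...,0]>8)&(h[...,0]<25)&(h[...,1]>90)).astype(np.uint8)
terra=lambda h:(((h[...,0]<10)|(h[...,0]>172))&(h[...,1]>110)).astype(np.uint8)
S=.012
O={"beaker":(blue,[[(.03,.112),(.03,.162)]],(95,170,150,215),(320,130,360,170)),
"lid":(blue,[[(.033,S+.008),(.033,S+.012),(.012,S+.024)],[(.011,S+.024),(.011,S+.056)]],(215,145,260,190),(265,210,310,250)),
"coaster":(cork,[[(.055,S),(.055,S+.006)]],(205,195,265,255),(222,186,275,222))}
for n,(f,g,bt,bs) in O.items():
    B={k:blob(d[k],b,f) for k,b in(("top",bt),("scene",bs))}
    for use in(("top",),("scene",),("top","scene")):
        s=least_squares(lambda p:np.concatenate([model(d[k],*p,g)[0]-B[k][0] for k in use]),[.4,.1],diff_step=.01,x_scale=.1)
        print(n,use,s.x.round(4),s.fun.round(2),[(B[k][1].tolist(),round(model(d[k],*s.x,g)[1])) for k in use])
im=[cv2.resize(d["top"]["image"][160:230,85:165],None,fx=5,fy=5),cv2.resize(d["scene"]["image"][125:195,310:390],None,fx=5,fy=5)]
cv2.imwrite("pics/crop.png",np.hstack(im)[:,:,::-1])
E
```

```text
beaker ('top',) [0.5324 0.3073] [ 0.03 -0.03] [([100, 180, 31, 25, 565], 558)]
beaker ('scene',) [0.5373 0.3059] [ 0.01 -0.01] [([329, 136, 20, 23, 359], 396)]
beaker ('top', 'scene') [0.5337 0.3077] [-0.09 -0.53 -0.5  -0.56] [([100, 180, 31, 25, 565], 558), ([329, 136, 20, 23, 359], 391)]
lid ('top',) [ 0.6359 -0.0114] [0.01 0.  ] [([227, 157, 20, 20, 316], 370)]
lid ('scene',) [ 0.6346 -0.0115] [ 0. -0.] [([277, 219, 22, 23, 324], 383)]
lid ('top', 'scene') [ 0.6353 -0.0117] [0.09 0.22 0.13 0.16] [([227, 157, 20, 20, 316], 370), ([277, 219, 22, 23, 324], 384)]
coaster ('top',) [ 0.4589 -0.0108] [ 0.01 -0.  ] [([217, 207, 36, 36, 1034], 1077)]
coaster ('scene',) [ 0.4565 -0.0103] [0.01 0.01] [([231, 194, 35, 23, 634], 673)]
coaster ('top', 'scene') [ 0.4582 -0.011 ] [0.05 0.22 0.18 0.34] [([217, 207, 36, 36, 1034], 1077), ([231, 194, 35, 23, 634], 673)]
```

View pics/crop.png

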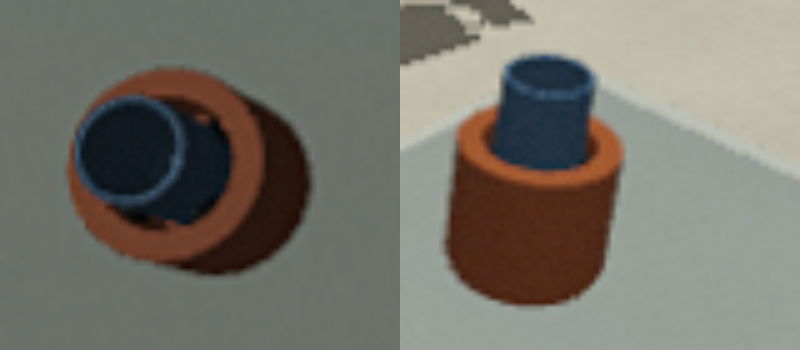

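```bash
python3 -m pendant '[[[0,0,-0.04],[-0.008,0.02,-0.01],1],[[0,0,-0.1],[-0.024,0.06,-0.02],1],[[0,0,-0.16],[-0.04,0.1,-0.03],1],[[0,0,-0.22],[-0.056,0.143,-0.03],1],[[0,0,-0.28],[-0.074,0.188,-0.03],1],[[0,0,-0.34],[-0.092,0.233,-0.03],1],[[0,0,-0.34],[-0.11,0.278,-0.03],1],[[0,0,-0.34],[-0.127,0.322,-0.03],1],[[0,0,-0.34],[-0.143,0.362,-0.03],1],[[0,0,-0.34],[-0.154,0.39,-0.03],1]]' 10
python3 -m pendant '[[[0,0,0],[0,0,0],1],[[0,0,0],[0,0,0],1]]'
python3 - <<'E'
from plant import r
import cv2,numpy as np,pickle
s=r.get_state();print({k:np.round(s[k],4).tolist() for k in("clock","q","tool_pos","eef_rot","contact_force")})
w=r.snapshot("wrist");print(np.round(w["T_tool_cam"],4).tolist(),np.round(w["mtx"],1).tolist(),w["dist"])
pickle.dump((s,w),open("w1.pkl","wb"));cv2.imwrite("pics/w1.png",w["image"][:,:,::-1])
E
```

```text
clock: 1.1
tool_pos: [0.5279, 0.3093, 0.252]
eef_rot: [0.709, 0.705, -0.001, 0.001]
contact_force: [0.4, 0.2, 0.3]
opening: 1.001
clock: 1.3
tool_pos: [0.5252, 0.3127, 0.252]
eef_rot: [0.708, 0.706, -0.0, -0.0]
contact_force: [-0.7, 0.4, -0.6]
opening: 0.999
{'clock': 1.3, 'q': [-0.427, 0.6484, -0.3293, 1.5685, 0.2388, 0.9655, 0.7369], 'tool_pos': [0.5252, 0.3127, 0.252], 'eef_rot': [0.7082, 0.706, -0.0004, -0.0004], 'contact_force': [-0.6975, 0.3522, -0.581]}
[[1.0, 0.0008, 0.0003, -0.0007], [-0.0009, 0.9626, 0.2709, -0.0693], [-0.0001, -0.2709, 0.9626, -0.1612], [0.0, 0.0, 0.0, 1.0]] [[273.6, 0.0, 249.3], [0.0, 273.6, 189.6], [0.0, 0.0, 1.0]] [-0.04679547  0.          0.          0.          0.        ]
```

View pics/w1.png

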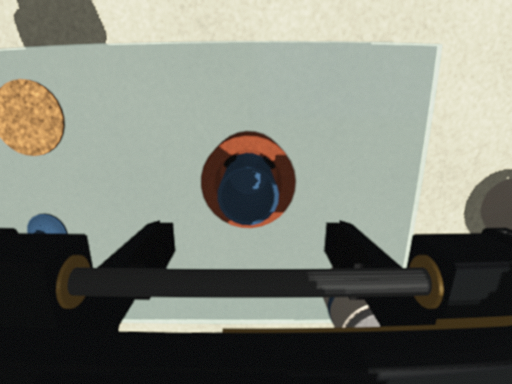

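```bash
cat >> h.py <<'E'
from scipy.spatial.transform import Rotation
def wcam(s,w):
    T=np.eye(4);T[:3,:3]=Rotation.from_quat(s["eef_rot"]).as_matrix();T[:3,3]=s["tool_pos"]
    I=np.linalg.inv(T@w["T_tool_cam"]);return dict(w,R=I[:3,:3],t=I[:3,3])
blue=lambda h:((h[...,0]>95)&(h[...,0]<125)&(h[...,1]>100)).astype(np.uint8)
cork=lambda h:((h[...,0]>8)&(h[...,0]<25)&(h[...,1]>90)).astype(np.uint8)
terra=lambda h:(((h[...,0]<14)|(h[...,0]>172))&(h[...,1]>100)).astype(np.uint8)
def fit(c,box,f,g,p0):
    b=blob(c,box,f);s=least_squares(lambda p:model(c,*p,g)[0]-b[0],p0,diff_step=.01,x_scale=.1)
    return s.x.round(4),s.fun.round(2),b[0].round(1),b[1].tolist(),round(model(c,*s.x,g)[1])
E
python3 - <<'E'
from h import *
c=wcam(*pickle.load(open("w1.pkl","rb")))
print(fit(c,(205,130,295,235),blue,[[(.03,.112),(.03,.162)]],[.533,.307]))
print(fit(c,(0,60,80,160),cork,[[(.055,.012),(.055,.018)]],[.458,.0]))
# crock outline: hull of terracotta+inside
print(fit(c,(195,120,300,235),lambda h:blue(h)|terra(h),[[(.055,.012),(.055,.112)],[(.03,.112),(.03,.162)]],[.533,.307]))
E
```

```text
(array([0.5309, 0.3107]), array([0., 0.]), array([248., 190.]), [219, 154, 59, 70, 3156], 3323)
(array([0.458, 0.   ]), array([ 5.56, -0.99]), array([ 29.5, 117.4]), [0, 79, 64, 77, 3999], 4528)
(array([0.5335, 0.3106]), array([ 0., -0.]), array([248. , 180.1]), [202, 132, 93, 96, 6474], 7377)
```

```bash
python3 -m pendant '[[[0,0,0],[-0.001,0.003,0.015],1],[[0,0,0],[-0.002,0.006,0.04],1],[[0,0,0],[-0.003,0.0075,0.065],1],[[0,0,0],[-0.003,0.0075,0.09],1],[[0,0,0],[-0.003,0.0075,0.11],1],[[0,0,0],[-0.003,0.0075,0.12],1],[[0,0,0],[-0.003,0.0075,0.125],1],[[0,0,0],[-0.003,0.0075,0.125],1],[[0,0,0],[-0.003,0.0075,0.125],1]]' 35
python3 -m pendant '[[[0,0,0],[0,0,0],0.8],[[0,0,0],[0,0,0],0.75],[[0,0,0],[0,0,0],0.7],[[0,0,0],[0,0,0],0.65],[[0,0,0],[0,0,0],0.6],[[0,0,0],[0,0,0],0.5],[[0,0,0],[0,0,0],0.4],[[0,0,0],[0,0,0],0.4]]' 35
```

```text
clock: 2.25
tool_pos: [0.5331, 0.3109, 0.1285]
eef_rot: [0.708, 0.707, 0.001, 0.0]
contact_force: [0.4, -0.2, 0.4]
opening: 1.001
clock: 3.05
tool_pos: [0.533, 0.3105, 0.1279]
eef_rot: [0.708, 0.706, 0.0, -0.0]
contact_force: [-0.6, 0.0, 3.6]
opening: 0.676
```

```bash
python3 -m pendant '[[[0,0,0],[0,0,-0.001],0.4],[[0,0,0],[0,0,-0.003],0.4],[[0,0,0],[0,0,-0.005],0.4],[[0,0,0],[0,0,-0.007],0.4],[[0,0,0],[0,0,-0.009],0.4],[[0,0,0],[0,0,-0.011],0.4],[[0,0,0],[0,0,-0.013],0.4],[[0,0,0],[0,0,-0.015],0.4],[[0,0,0],[0,0,-0.017],0.4],[[0,0,0],[0,0,-0.019],0.4]]' 40
python3 - <<'E'
from plant import r
import cv2
cv2.imwrite("pics/s1.png",cv2.resize(r.snapshot("scene")["image"][90:200,270:420],None,fx=4,fy=4)[:,:,::-1])
E
```

```text
clock: 4.05
tool_pos: [0.5326, 0.3099, 0.1466]
eef_rot: [0.708, 0.706, -0.0, -0.0]
contact_force: [0.3, 0.7, -9.8]
opening: 0.675
```

View pics/s1.png

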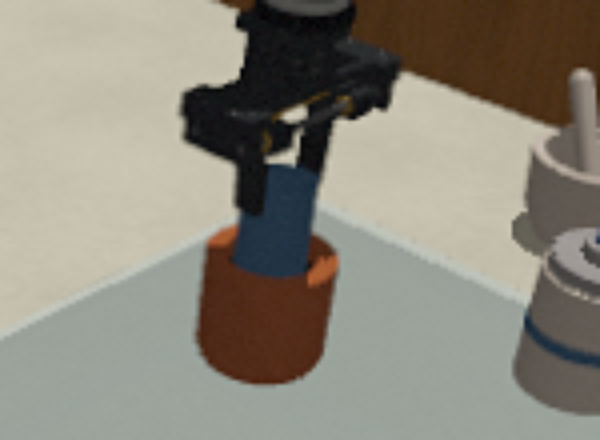

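The beaker is about 20 mm up, upright, and the crock stands flat. I'll continue the pull.

```bash
python3 -m pendant '[[[0,0,0],[0,0,-0.002],0.4],[[0,0,0],[0,0,-0.004],0.4],[[0,0,0],[0,0,-0.007],0.4],[[0,0,0],[0,0,-0.01],0.4],[[0,0,0],[0,0,-0.013],0.4],[[0,0,0],[0,0,-0.016],0.4],[[0,0,0],[0,0,-0.019],0.4],[[0,0,0],[0,0,-0.022],0.4],[[0,0,0],[0,0,-0.025],0.4],[[0,0,0],[0,0,-0.028],0.4]]' 40
python3 -m pendant '[[[0,0,0],[0,0,-0.003],0.4],[[0,0,0],[0,0,-0.007],0.4],[[0,0,0],[0,0,-0.011],0.4],[[0,0,0],[0,0,-0.015],0.4],[[0,0,0],[0,0,-0.019],0.4],[[0,0,0],[0,0,-0.023],0.4],[[0,0,0],[0,0,-0.026],0.4],[[0,0,0],[0,0,-0.028],0.4],[[0,0,0],[0,0,-0.028],0.4],[[0,0,0],[0,0,-0.028],0.4]]' 40
python3 - <<'E'
from plant import r
import cv2,numpy as np,pickle
s=r.get_state();w=r.snapshot("wrist");t=r.snapshot("scene")
pickle.dump((s,w,t),open("w2.pkl","wb"));print(s["joint_torque"],s["q"])
a=cv2.resize(t["image"][60:200,270:420],(400,373));b=cv2.resize(w["image"],(400,300))
cv2.imwrite("pics/s2.png",np.hstack([a,np.vstack([b,np.zeros((73,400,3),np.uint8)])])[:,:,::-1])
E
```

```text
clock: 5.1
tool_pos: [0.5335, 0.3104, 0.1757]
eef_rot: [0.708, 0.706, 0.001, 0.0]
contact_force: [0.7, -0.0, -2.5]
opening: 0.676
clock: 6.1
tool_pos: [0.5327, 0.31, 0.2024]
eef_rot: [0.708, 0.706, -0.0, -0.0]
contact_force: [0.1, 0.1, -3.2]
opening: 0.674
[-3.17338658e-03 -5.42462754e+01 -2.93874286e+00 -1.51958388e+01
 -2.59375182e-02  5.74276247e-02  4.48894925e-04] [-0.42688804  0.71014172 -0.31373972  1.61042508  0.26771297  0.86379505
  0.72457377]
```

View pics/s2.png

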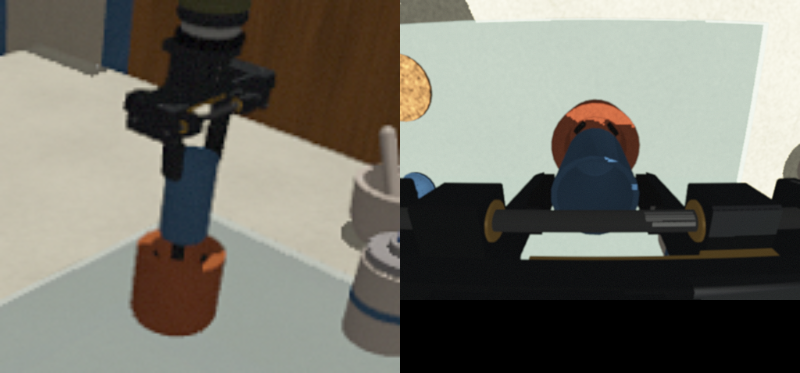

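```bash
python3 -m pendant '[[[0,0,0],[-0.003,0,-0.01],0.4],[[0,0,0],[-0.015,-0.003,-0.02],0.4],[[0,0,0],[-0.035,-0.008,-0.025],0.4],[[0,0,0],[-0.065,-0.015,-0.025],0.4],[[0,0,0],[-0.1,-0.023,-0.025],0.4],[[0,0,0],[-0.135,-0.032,-0.025],0.4],[[0,0,0],[-0.17,-0.04,-0.025],0.4],[[0,0,0],[-0.205,-0.048,-0.025],0.4],[[0,0,0],[-0.235,-0.055,-0.025],0.4],[[0,0,0],[-0.26,-0.061,-0.025],0.4]]'
python3 -m pendant '[[[0,0,0],[-0.02,-0.005,0],0.4],[[0,0,0],[-0.037,-0.009,0],0.4],[[0,0,0],[-0.05,-0.012,0],0.4],[[0,0,0],[-0.058,-0.0135,0],0.4],[[0,0,0],[-0.061,-0.014,0],0.4],[[0,0,0],[-0.061,-0.014,0],0.4],[[0,0,0],[-0.061,-0.014,0],0.4]]'
python3 - <<'E'
from plant import r
from h import *
s=r.get_state();w=r.snapshot("wrist");t=r.snapshot("scene");p=r.snapshot("top")
pickle.dump((s,w,t,p),open("w3.pkl","wb"));print(s["tool_pos"],s["q"])
x,y,z=s["tool_pos"];zt=z+.0345;g=[[(.03,zt-.08),(.03,zt)]]
f=(0,0,512,384)
try: print("top cyl",model(p,x,y,[[(.03,zt-.105),(.03,zt)]]))
except Exception as e: print(e)
c=wcam(s,w);print("coaster proj in wrist",proj(c,[[.458,-.011,.018]]), "beaker foot",proj(c,[[x,y,zt-.105]]))
a=cv2.resize(t["image"][90:240,170:330],(400,375));b=cv2.resize(w["image"],(400,300))
cv2.imwrite("pics/s3.png",np.hstack([a,np.vstack([b,np.zeros((75,400,3),np.uint8)])])[:,:,::-1])
E
```

```text
clock: 7.2
tool_pos: [0.4707, 0.0471, 0.2286]
eef_rot: [0.709, 0.706, -0.0, 0.001]
contact_force: [0.7, 1.0, -2.6]
opening: 0.673
clock: 7.9
tool_pos: [0.4576, -0.0099, 0.2276]
eef_rot: [0.707, 0.707, 0.0, -0.0]
contact_force: [-0.0, -0.4, -2.2]
opening: 0.675
[ 0.45755831 -0.00992174  0.22760539] [ 0.16899305  0.48398057 -0.36930945  2.03881914  0.27467567  0.66477099
  1.19095414]
top cyl (array([227.6022538 , 218.79840725]), 600.375)
coaster proj in wrist [[248.80155501 165.3355074 ]] beaker foot [[249.89800754 194.09088108]]
```

View pics/s3.png

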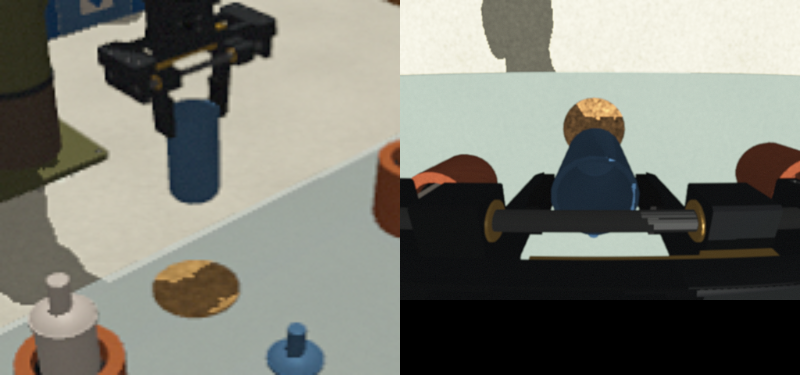

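```bash
python3 -m pendant '[[[0,0,0],[0,0.0005,0.008],0.4],[[0,0,0],[-0.001,0.0005,0.025],0.4],[[0,0,0],[-0.001,0.0005,0.045],0.4],[[0,0,0],[-0.001,0.0005,0.065],0.4],[[0,0,0],[-0.001,0.0005,0.085],0.4],[[0,0,0],[-0.001,0.0005,0.103],0.4],[[0,0,0],[-0.001,0.0005,0.116],0.4],[[0,0,0],[-0.001,0.0005,0.124],0.4],[[0,0,0],[-0.001,0.0005,0.13],0.4],[[0,0,0],[-0.001,0.0005,0.13],0.4]]'
python3 -m pendant '[[[0,0,0],[0,0,0.001],0.4],[[0,0,0],[0,0,0.002],0.4],[[0,0,0],[0,0,0.003],0.4],[[0,0,0],[0,0,0.004],0.4],[[0,0,0],[0,0,0.005],0.4],[[0,0,0],[0,0,0.005],0.4]]'
```

```text
clock: 9.05
tool_pos: [0.4576, -0.0116, 0.097]
eef_rot: [0.708, 0.707, -0.0, -0.0]
contact_force: [-0.3, 0.4, -2.3]
opening: 0.676
clock: 9.65
tool_pos: [0.4577, -0.0118, 0.0925]
eef_rot: [0.708, 0.706, -0.0, -0.0]
contact_force: [-0.0, -0.7, -1.8]
opening: 0.674
```

```bash
python3 -m pendant '[[[0,0,0],[0,0,0.001],0.4],[[0,0,0],[0,0,0.002],0.4],[[0,0,0],[0,0,0.002],0.4]]';python3 -m pendant '[[[0,0,0],[0,0,0.0005],0.4],[[0,0,0],[0,0,0.001],0.4],[[0,0,0],[0,0,0.001],0.4]]'
```

```text
clock: 9.95
tool_pos: [0.4577, -0.0118, 0.0904]
eef_rot: [0.708, 0.706, -0.0, -0.0]
contact_force: [-0.7, -0.7, -2.5]
opening: 0.676
clock: 10.25
tool_pos: [0.4577, -0.0118, 0.0895]
eef_rot: [0.708, 0.706, 0.0, -0.0]
contact_force: [-0.2, -0.7, -2.3]
opening: 0.675
```

```bash
python3 -m pendant '[[[0,0,0],[0,0,0.0005],0.4],[[0,0,0],[0,0,0.001],0.4],[[0,0,0],[0,0,0.001],0.4]]';python3 -m pendant '[[[0,0,0],[0,0,0.0005],0.4],[[0,0,0],[0,0,0.001],0.4],[[0,0,0],[0,0,0.001],0.4]]'
```

```text
clock: 10.55
tool_pos: [0.4577, -0.0118, 0.0888]
eef_rot: [0.708, 0.707, 0.0, 0.0]
contact_force: [-1.1, -0.6, 2.8]
opening: 0.678
clock: 10.85
tool_pos: [0.4578, -0.0118, 0.0887]
eef_rot: [0.708, 0.706, 0.0, 0.001]
contact_force: [-2.6, 0.0, 14.5]
opening: 0.676
```

Touchdown at the predicted height. I'll ease off 1 mm, then open.

```bash
python3 -m pendant '[[[0,0,0],[0,0,-0.001],0.4],[[0,0,0],[0,0,-0.001],0.4],[[0,0,0],[0,0,-0.001],0.68],[[0,0,0],[0,0,-0.001],0.72],[[0,0,0],[0,0,-0.001],0.8],[[0,0,0],[0,0,-0.001],0.9],[[0,0,0],[0,0,-0.001],1],[[0,0,0],[0,0,-0.001],1],[[0,0,0],[0,0,-0.001],1],[[0,0,0],[0,0,-0.001],1]]' 5
python3 -m pendant '[[[0,0,0],[0,0,-0.005],1],[[0,0,0],[0,0,-0.02],1],[[0,0,0],[0,0,-0.045],1],[[0,0,0],[0,0,-0.075],1],[[0,0,0],[0,0,-0.095],1],[[0,0,0],[0,0,-0.105],1],[[0,0,0],[0,0.02,-0.105],1],[[0,0,0],[0,0.055,-0.105],1],[[0,0,0],[0,0.09,-0.105],1],[[0,0,0],[0,0.13,-0.105],1]]'
python3 -m pendant '[[[0,0,0],[0,0.025,0],1],[[0,0,0],[0,0.04,0],1],[[0,0,0],[0,0.047,0],1],[[0,0,0],[0,0.047,0],1],[[0,0,0],[0,0.047,0],1]]'
python3 - <<'E'
from plant import r
from h import *
s=r.get_state();w=r.snapshot("wrist");t=r.snapshot("scene");p=r.snapshot("top")
pickle.dump((s,w,t,p),open("w4.pkl","wb"));print(s["tool_pos"],s["eef_rot"])
c=wcam(s,w);S=.012
print("lid,beaker proj",proj(c,[[.635,-.0115,.068],[.458,-.011,.123]]).round())
gb=[[(.03,.018),(.03,.123)]]
print(fit(t,(225,140,275,222),blue,gb,[.458,-.011]))
a=cv2.resize(t["image"][90:250,200:370],(400,376));b=cv2.resize(w["image"],(400,300))
cv2.imwrite("pics/s4.png",np.hstack([a,np.vstack([b,np.zeros((76,400,3),np.uint8)])])[:,:,::-1])
E
```

```text
clock: 11.85
tool_pos: [0.4577, -0.0118, 0.0885]
eef_rot: [0.708, 0.706, 0.0, -0.0]
contact_force: [0.0, -0.5, 0.6]
opening: 0.999
clock: 12.85
tool_pos: [0.588, -0.0123, 0.1932]
eef_rot: [0.708, 0.707, -0.001, -0.001]
contact_force: [1.1, 0.6, -0.4]
opening: 0.998
clock: 13.35
tool_pos: [0.6335, -0.0122, 0.1931]
eef_rot: [0.708, 0.707, -0.001, -0.001]
contact_force: [-1.0, 0.3, -0.5]
opening: 1.0
[ 0.63353814 -0.01216882  0.19312418] [ 7.07647170e-01  7.06565405e-01 -7.15372543e-04 -5.47777399e-04]
lid,beaker proj [[250. 181.]
 [252. -35.]]
(array([ 0.4553, -0.0101]), array([-0.05, -0.03]), array([247.4, 189.8]), [238, 172, 19, 37, 635], 745)
```

View pics/s4.png

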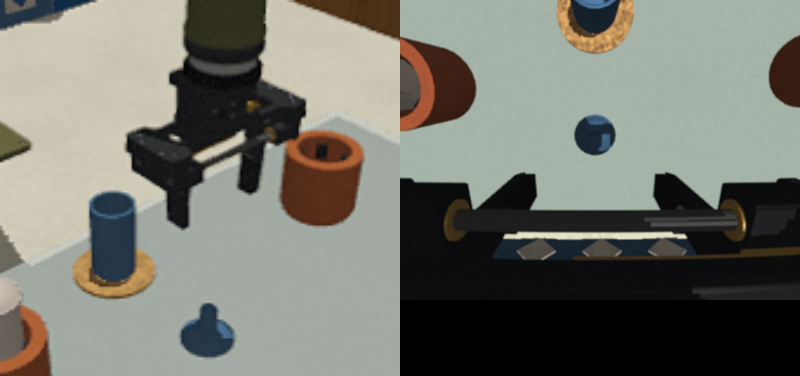

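Run:
```python
from h import *
s,w,t,p=pickle.load(open("w4.pkl","rb"));c=wcam(s,w);S=.012
gl=[[(.033,S+.008),(.033,S+.012),(.012,S+.024)],[(.011,S+.024),(.011,S+.056)]]
print("wrist lid",fit(c,(210,130,290,215),blue,gl,[.635,-.0115]))
print("scene lid",fit(t,(265,210,310,250),blue,gl,[.635,-.0115]))
print("scene coaster w/o",)
m=cv2.cvtColor(p["image"],cv2.COLOR_RGB2HSV);
try: print("top beaker",fit(p,(205,190,265,250),blue,[[(.03,.018),(.03,.123)]],[.458,-.011]))
except Exception as e: print(e)
```

```text
wrist lid (array([ 0.6355, -0.013 ]), array([-0.02,  0.03]), array([249.1, 172.2]), [225, 148, 50, 50, 1941], 2233)
scene lid (array([ 0.6347, -0.0119]), array([-0.01,  0.  ]), array([287.6, 231.8]), [277, 219, 22, 23, 319], 383)
scene coaster w/o
attempt to get argmax of an empty sequence
```

```bash
python3 -m pendant '[[[0,0,0],[0,0.0015,0.01],1],[[0,0,0],[0,0.0015,0.03],1],[[0,0,0],[0,0.0015,0.055],1],[[0,0,0],[0,0.0015,0.08],0.9],[[0,0,0],[0,0.0015,0.105],0.8],[[0,0,0],[0,0.0015,0.125],0.7],[[0,0,0],[0,0.0015,0.137],0.6],[[0,0,0],[0,0.0015,0.142],0.6],[[0,0,0],[0,0.0015,0.144],0.6],[[0,0,0],[0,0.0015,0.144],0.6]]' 10
python3 -m pendant '[[[0,0,0],[0,0,0],0.5],[[0,0,0],[0,0,0],0.45],[[0,0,0],[0,0,0],0.4],[[0,0,0],[0,0,0],0.35],[[0,0,0],[0,0,0],0.3],[[0,0,0],[0,0,0],0.25],[[0,0,0],[0,0,0],0.2],[[0,0,0],[0,0,0],0.15],[[0,0,0],[0,0,0],0.1],[[0,0,0],[0,0,0],0.1]]' 15
```

```text
clock: 14.5
tool_pos: [0.6367, -0.012, 0.05]
eef_rot: [0.708, 0.706, 0.0, 0.0]
contact_force: [0.3, 0.9, 0.8]
opening: 0.603
clock: 15.5
tool_pos: [0.6363, -0.0122, 0.0495]
eef_rot: [0.708, 0.706, -0.0, 0.0]
contact_force: [0.6, -0.4, 0.2]
opening: 0.231
```

```bash
python3 -m pendant '[[[0,0,0],[0,0,-0.002],0.1],[[0,0,0],[0,0,-0.01],0.1],[[0,0,0],[0,0,-0.025],0.1],[[0,0,0],[0,0,-0.045],0.1],[[0,0,0],[0,0,-0.07],0.1],[[0,0,0],[0,0,-0.095],0.1],[[0,0,0],[0,0,-0.12],0.1],[[0,0,0],[0,0,-0.14],0.1],[[0,0,0],[0,0,-0.15],0.1],[[0,0,0],[0,0,-0.15],0.1]]' 20
python3 -m pendant '[[[0,0,0],[0,-0.005,0],0.1],[[0,0,0],[0,-0.015,0],0.1],[[0,0,0],[0,-0.025,0],0.1],[[0,0,0],[0,-0.03,0],0.1],[[0,0,0],[0,-0.03,0],0.1],[[0,0,0],[0,-0.03,0],0.1]]'
python3 - <<'E'
from plant import r
from h import *
s=r.get_state();w=r.snapshot("wrist");t=r.snapshot("scene");p=r.snapshot("top")
pickle.dump((s,w,t,p),open("w5.pkl","wb"));print(s["tool_pos"],s["eef_rot"])
a=cv2.resize(t["image"][80:230,200:360],(400,375));b=cv2.resize(w["image"],(400,300))
cv2.imwrite("pics/s5.png",np.hstack([a,np.vstack([b,np.zeros((75,400,3),np.uint8)])])[:,:,::-1])
E
```

```text
clock: 16.5
tool_pos: [0.6372, -0.0119, 0.2017]
eef_rot: [0.708, 0.706, 0.001, 0.001]
contact_force: [0.0, -0.3, -0.6]
opening: 0.224
clock: 17.1
tool_pos: [0.6063, -0.0121, 0.1991]
eef_rot: [0.708, 0.706, -0.0, -0.0]
contact_force: [-0.2, 0.1, -1.3]
opening: 0.222
[ 0.60625529 -0.01208876  0.19909915] [ 7.07723818e-01  7.06489179e-01 -8.89977725e-05 -1.74144202e-04]
```

View pics/s5.png

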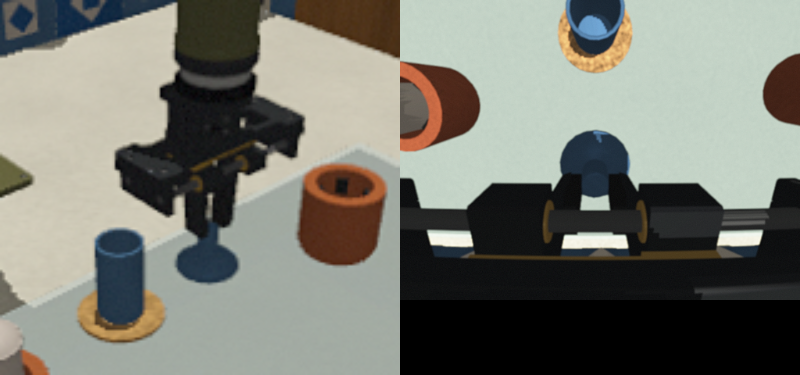

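```bash
python3 -m pendant '[[[0,0,0],[0,-0.005,0],0.1],[[0,0,0],[0,-0.02,0],0.1],[[0,0,0],[0,-0.04,0],0.1],[[0,0,0],[0,-0.055,0],0.1],[[0,0,0],[0,-0.06,0],0.1],[[0,0,0],[0,-0.06,0],0.1],[[0,0,0],[0,-0.06,0],0.1],[[0,0,0],[0,-0.06,0],0.1]]'
python3 - <<'E'
from plant import r
from h import *
s=r.get_state();w=r.snapshot("wrist")
pickle.dump((s,w),open("w6.pkl","wb"));print(s["tool_pos"],s["eef_rot"])
c=wcam(s,w);print(proj(c,[[.458,-.011,.123],[.458,-.011,.018],[s["tool_pos"][0],-.012,.17]]))
for g in([[(.03,.018),(.03,.123)]],):print(fit(c,(205,30,295,160),blue,g,[.458,-.011]))
print(fit(c,(190,20,310,165),lambda h:blue(h)|cork(h),[[(.03,.018),(.03,.123)],[(.055,.012),(.055,.018)]],[.458,-.011]))
cv2.imwrite("pics/w6.png",w["image"][:,:,::-1])
E
```

```text
clock: 18.05
tool_pos: [0.5472, -0.0118, 0.1996]
eef_rot: [0.708, 0.706, 0.001, 0.0]
contact_force: [0.1, 0.4, -1.2]
opening: 0.224
[ 0.54720423 -0.01184894  0.19955551] [7.07797281e-01 7.06415363e-01 5.23385738e-04 2.65883425e-04]
[[250.89369541  87.90841455]
 [250.34672838  95.57419783]
 [249.87795681 209.9514834 ]]
(array([ 0.4592, -0.0125]), array([-0., -0.]), array([249. ,  88.3]), [215, 52, 69, 73, 3946], 4391)
(array([ 0.459 , -0.0124]), array([0.01, 0.  ]), array([249.2,  94.7]), [204, 48, 91, 94, 6303], 6977)
```

View pics/w6.png

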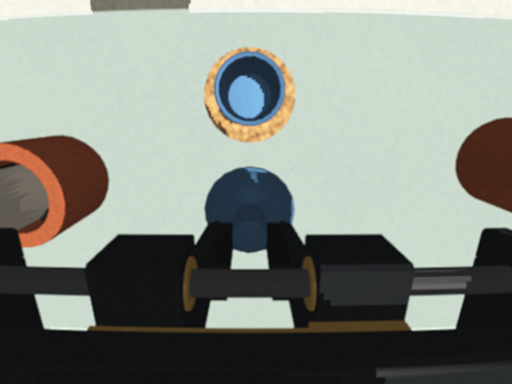

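```bash
python3 -m pendant '[[[0,0,0],[0,-0.006,0],0.1],[[0,0,0],[0,-0.02,0],0.1],[[0,0,0],[0,-0.04,0],0.1],[[0,0,0],[0,-0.06,0],0.1],[[0,0,0],[0,-0.077,0],0.1],[[0,0,0],[0,-0.084,0],0.1],[[0,0,0],[0,-0.087,0],0.1],[[0,0,0],[0,-0.087,0.005],0.1],[[0,0,0],[0,-0.087,0.015],0.1],[[0,0,0],[0,-0.087,0.025],0.1]]'
python3 -m pendant '[[[0,0,0],[0,0,0.004],0.1],[[0,0,0],[0,0,0.007],0.1],[[0,0,0],[0,0,0.008],0.1],[[0,0,0],[0,0,0.008],0.1],[[0,0,0],[0,0,0.008],0.1]]'
python3 - <<'E'
from plant import r
from h import *
s=r.get_state();t=r.snapshot("scene");print(s["tool_pos"])
cv2.imwrite("pics/s7.png",cv2.resize(t["image"][110:230,190:310],None,fx=5,fy=5,interpolation=cv2.INTER_CUBIC)[:,:,::-1])
E
```

```text
clock: 19.1
tool_pos: [0.46, -0.0117, 0.1736]
eef_rot: [0.708, 0.706, 0.0, 0.0]
contact_force: [0.1, 0.6, -1.2]
opening: 0.229
clock: 19.6
tool_pos: [0.4594, -0.0118, 0.1667]
eef_rot: [0.708, 0.706, 0.0, 0.0]
contact_force: [-0.0, 0.7, -1.3]
opening: 0.23
[ 0.45944878 -0.01177409  0.16670802]
```

View pics/s7.png

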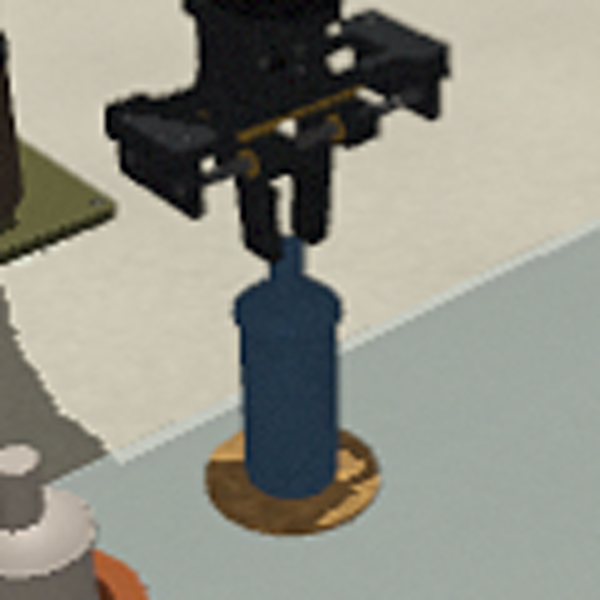

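```bash
python3 -m pendant '[[[0,0,0],[0,0,0.002],0.1],[[0,0,0],[0,0,0.004],0.1],[[0,0,0],[0,0,0.006],0.1],[[0,0,0],[0,0,0.006],0.1]]';python3 -m pendant '[[[0,0,0],[0,0,0.001],0.1],[[0,0,0],[0,0,0.003],0.1],[[0,0,0],[0,0,0.004],0.1],[[0,0,0],[0,0,0.004],0.1]]'
```

```text
clock: 20.05
tool_pos: [0.459, -0.0118, 0.1602]
eef_rot: [0.708, 0.706, -0.0, -0.0]
contact_force: [-0.2, 0.6, -0.6]
opening: 0.224
clock: 20.45
tool_pos: [0.4591, -0.0118, 0.1563]
eef_rot: [0.708, 0.706, -0.0, -0.0]
contact_force: [-0.9, 0.4, -0.7]
opening: 0.224
```

```bash
python3 -m pendant '[[[0,0,0],[0,0,0.001],0.1],[[0,0,0],[0,0,0.002],0.1],[[0,0,0],[0,0,0.002],0.1]]';python3 -m pendant '[[[0,0,0],[0,0,0.001],0.1],[[0,0,0],[0,0,0.0015],0.1],[[0,0,0],[0,0,0.0015],0.1]]'
```

```text
clock: 20.75
tool_pos: [0.4591, -0.0118, 0.1544]
eef_rot: [0.708, 0.706, -0.0, -0.0]
contact_force: [0.0, 0.5, -0.8]
opening: 0.224
clock: 21.05
tool_pos: [0.4592, -0.0118, 0.1529]
eef_rot: [0.708, 0.706, -0.0, -0.0]
contact_force: [-0.7, -0.4, -0.6]
opening: 0.229
```

```bash
python3 -m pendant '[[[0,0,0],[0,0,0.0005],0.1],[[0,0,0],[0,0,0.001],0.1],[[0,0,0],[0,0,0.001],0.1]]';python3 -m pendant '[[[0,0,0],[0,0,0.0005],0.1],[[0,0,0],[0,0,0.001],0.1],[[0,0,0],[0,0,0.001],0.1]]'
```

```text
clock: 21.35
tool_pos: [0.4594, -0.0119, 0.1523]
eef_rot: [0.708, 0.706, 0.0, 0.0]
contact_force: [-1.1, -0.3, 4.3]
opening: 0.221
clock: 21.65
tool_pos: [0.4598, -0.0119, 0.1521]
eef_rot: [0.708, 0.706, 0.001, 0.001]
contact_force: [-2.6, -0.6, 13.7]
opening: 0.228
```

```bash
python3 -m pendant '[[[0,0,0],[0,0,-0.001],0.1],[[0,0,0],[0,0,-0.001],0.1],[[0,0,0],[0,0,-0.001],0.23],[[0,0,0],[0,0,-0.001],0.27],[[0,0,0],[0,0,-0.001],0.35],[[0,0,0],[0,0,-0.001],0.45],[[0,0,0],[0,0,-0.001],0.6],[[0,0,0],[0,0,-0.001],0.6],[[0,0,0],[0,0,-0.001],0.6]]' 5
python3 -m pendant '[[[0,0,0],[0,0,-0.004],0.6],[[0,0,0],[0,0,-0.015],0.6],[[0,0,0],[0,0,-0.035],0.6],[[0,0,0],[0,0,-0.06],0.6],[[0,0,0],[0,0,-0.08],0.6],[[0,0,0],[0,0.02,-0.09],0.6],[[0,0,0],[0,0.05,-0.09],0.6],[[0,0,0],[0,0.07,-0.09],0.6],[[0,0,0],[0,0.08,-0.09],0.6],[[0,0,0],[0,0.08,-0.09],0.6]]'
python3 -m pendant '[[[0,0,0],[0,0,0],0.6],[[0,0,0],[0,0,0],0.6],[[0,0,0],[0,0,0],0.6]]'
python3 - <<'E'
from plant import r
from h import *
s=r.get_state();t=r.snapshot("scene");w=r.snapshot("wrist");c=wcam(s,w)
d0=pickle.load(open("c0.pkl","rb"))["scene"]
U=.115
for n,g in(("seated",[[(.03,.018),(.03,.123)],[(.033,U+.008),(.033,U+.012),(.012,U+.024)],[(.011,U+.024),(.011,U+.056)]]),):
    print(n,fit(t,(215,120,285,225),blue,g,[.458,-.011]))
    print(n,"wrist",fit(c,(150,20,350,240),blue,g,[.458,-.011]))
cr=[[(.055,.012),(.055,.112)]]
print("crock now",fit(t,(300,130,380,195),terra,cr,[.533,.31]),"before",fit(d0,(300,130,380,195),terra,cr,[.533,.31]))
a=cv2.resize(t["image"][105:230,200:365],(500,379));b=cv2.resize(w["image"][:240,130:370],(300,300))
cv2.imwrite("pics/s8.png",np.hstack([a,np.vstack([b,np.zeros((79,300,3),np.uint8)])])[:,:,::-1])
E
```

```text
clock: 22.55
tool_pos: [0.4592, -0.0118, 0.152]
eef_rot: [0.708, 0.706, 0.0, -0.0]
contact_force: [-0.4, 0.1, 0.0]
opening: 0.601
clock: 23.55
tool_pos: [0.5398, -0.0118, 0.2418]
eef_rot: [0.708, 0.706, 0.0, -0.0]
contact_force: [-0.2, 0.1, -0.6]
opening: 0.6
clock: 23.85
tool_pos: [0.5383, -0.012, 0.2421]
eef_rot: [0.708, 0.707, -0.0, -0.0]
contact_force: [0.1, 0.1, 0.1]
opening: 0.598
seated (array([ 0.4559, -0.0104]), array([ 0.01, -0.  ]), array([247.3, 186.9]), [237, 162, 21, 47, 736], 855)
seated wrist (array([ 0.4583, -0.0126]), array([0., 0.]), array([249.2, 100.6]), [217, 67, 65, 68, 3465], 3822)
crock now (array([0.5315, 0.3141]), array([-0.,  0.]), array([335.9, 165.3]), [319, 146, 36, 40, 1128], 1282) before (array([0.5422, 0.2992]), array([-0.01, -0.01]), array([335.5, 168.1]), [319, 146, 36, 40, 933], 1313)
```

View pics/s8.png

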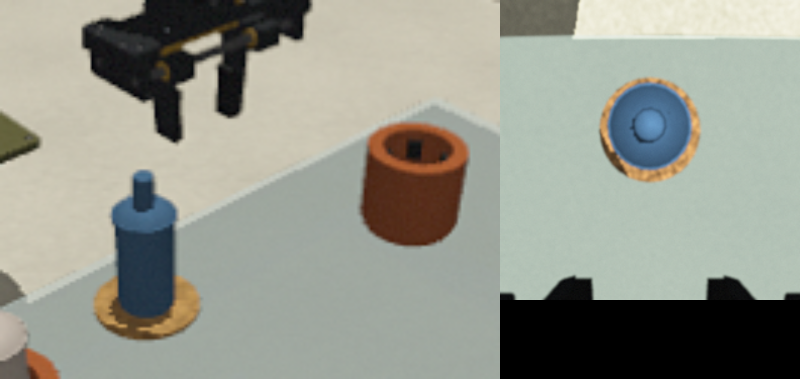

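```bash
python3 -c "
from plant import r
print(r.finish_job())"
```

```text
the job is handed in; nothing more can be done
None
```

The job is done and handed in, with the robot clock at about 24 s of the 61 s allowed. The hand-in gives no verdict, so what follows is from my own checks.

I gripped the beaker across its diameter and pulled it slowly straight up, about 75 mm. I set it on the coaster and let go, then lowered the lid onto it by its knob, let go and backed the arm off.

**Last checks**
- **Beaker:** it stands upright, within about 3 mm of the coaster's centre.
- **Lid:** it is level, knob up. It made contact at the height expected for a full seat (tool height 0.1523 m against 0.1525 m planned). In the last pictures its axis looks well within the 9 mm limit.
- **Crock:** its outline in the fixed scene camera has the same pixel box as at the start, so it has not visibly moved.
- **Robot:** clear of everything, with contact force near zero.
- **White beaker, bowl and whisk:** I kept clear of these but did not measure them again at the end.

**Disagreements**
- **Camera positions:** the scene camera and the wrist camera differ by 2 to 3 mm on the beaker's position, which is about their calibration error.
- **Crock fit:** a centroid fit of the crock before and after differs by about 18 mm. I discounted it because the beaker hid part of the crock in the first picture, and I relied on the matching pixel boxes.
- **Knob grip:** the gripper read about 20 mm on the 22 mm knob. I found no cause, but the lid held.

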